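# Draw the display cabinet's bolt with the hooked rod

### The job

The glass door of the display cabinet is pinned by a steel bolt deep in the narrow bay at the cabinet's end, out of reach of the gripper. Take the blue-handled hooked rod from its rest, drop its hook behind the bolt's red tab and draw the bolt gently towards you until it comes up against its stop, then keep a steady pull of about 13 newtons on it against the stop for a second, never forcing it beyond 20 newtons. Leave the bolt drawn, lay the rod back in its rest as it lay, and do not disturb the toys and the key or touch the cabinet with the robot itself.

Things in the scene. Friction and masses are not known exactly. Their poses are not given: they have to be found in the camera images.
- cabinet: Fixed pine display cabinet, 240 mm high (rails to 252). Origin on the counter, midway across the bolt's bay; +x points from the robot's side to the customers' side (the sliding glass door), +z up. It spans x -62 to +101, y -36 to +346 mm: the bolt's narrow bay at y -36 to +36, the glazed part with the toys beyond.
- bay (a point): Middle of the floor of the narrow bay: x 0, y 0, z 85 mm of the cabinet, axes as the cabinet's. The bay is 48 mm wide (y), open above and towards the robot (x -62 mm), closed at x +85 mm by the door; beside it a 12 mm pine wall up to z 240 mm (+y) and a pine and glass one up to z 190 mm (-y). In it the bolt, a 12 mm steel bar along x, top at z 103, runs in two brass staples (x 59 to 81, z up to 113 mm).
- pull_tab (a point): Middle of the top edge of the bolt's red upright tab, z 137 mm; axes as the cabinet's. The tab is 28 mm wide (y), 6 mm thick (x), 34 mm clear above the bar. It starts at x +16 to -28 mm of the cabinet; the hook goes down on its +x side and draws it to -x against about 4 N of friction; it stays where left. A solid stop comes 30 to 50 mm on, differently each time, found only by feel.
- rod: Loose hooked rod, about 0.1 kg. Origin at the middle of its grip, on the rod's axis; +x along the rod to the hook, +z up when the hook hangs down. Blue handle: a bar 14 mm wide (y), 16 mm tall (z), from x -60 to +50 mm; then an 8 mm round steel shaft to x +150 mm, where the hook, a straight 8 mm pin, turns down (-z).
- hook_tip (a point): The lowest point of the rod's hook: x +150, y 0, z -36 mm in the rod's frame.
- rest: Fixed dark wooden rest, base board 10 mm high. Origin on the counter; +x the way the hook points. The rod lies in it along x, its origin at y 0, z 55 mm, x within 5 mm of 0: the handle on a post at x -45 mm (16 mm long, seat z 47, 24 mm between cheeks up to z 57), the shaft on a post at x +100 mm (12 mm long, seat z 51, 20 mm between cheeks up to z 61).
- rocket: Silver tin rocketship, 92 mm high, standing on the shelf in the cabinet. Origin at the centre of its underside. Not to be disturbed.
- horse: Cream tin horse on a green base 36 x 70 mm, 80 mm high, on the cabinet's bottom board. Origin at the centre of its underside. Not to be disturbed.
- top: Lilac tin spinning top with a flat foot, 73 mm across, 68 mm high, standing on the counter on the robot's side of the cabinet. Origin at the centre of its underside. Not to be disturbed.
- key: Brass clockwork key, about 70 mm long and 52 mm over its wings, 11 to 13 mm high, lying on the counter on the robot's side of the cabinet. Origin on the counter near its middle. Not to be disturbed.
Mind the look-alikes: they are no part of the job. Of the things that look like the rod, the larger one is meant.

How it is judged:
By the outcome, as a careful person would: the job done as asked, in the order asked, and still so for the second after the job is handed in, with the robot touching nothing.
It also fails if it takes over 64 s, if anything falls off the work surface, if the arm or the gripper's body presses on something with over 40 N, if the wrist force passes 120 N, or if a joint passes its speed limit or range.

### The arm

A 7-joint arm with a two-finger parallel gripper is mounted at the origin on the work surface. World frame = base frame: x ahead of the robot, y to its left, z up, the work surface at z = 0. Lengths are in m, angles in rad, forces in N, time in s.
With the tool pointing down it reaches from about 0.4 to 0.85 m from the base axis. Payload 4.5 kg.
Tool frame: the origin (TCP) lies midway between the tips of the shut fingers; the grasp point (between the pads) lies 19 mm behind it; z points along the fingers, y is the line along which they close (so a half turn about z gives the same grasp; the last joint's range is limited). The gripper opens to 88 mm and grips with 3 to 60 N. Pads are 18 mm wide; open, the fingers measure 123 mm over their backs; the gripper's body (75 mm by 187 mm) begins 45 mm behind the grasp point.
Start: joints at [-1.223, 0.689, -0.195, 1.565, 0.157, 0.902, -0.215], TCP at [0.193, 0.595, 0.213] pointing down, gripper open.
Joint ranges: [-3.01, 3.01], [-0.46, 2.08], [-1.47, 1.51], [0.13, 2.56], [-1, 4.14], [0.04, 2.09], [-2.66, 2.66]. Speed limits (rad/s): [2.57, 2.57, 3.14, 3.14, 3.14, 3.14, 3.14].

### API

Orientations are given as a unit quaternion [x, y, z, w].
In Python, from plant import r gives the robot as it stands.
- The arm moves only by the tool carry_out, never from a script. Its argument "plan" is a list of rows, each an object with "rot": the turn, a rotation vector about the tool's x, y, z in rad, a list of three; "xyz": the shift along the tool's x, y, z in m, a list of three; "grip": the closure in counts, from 0 (fully open) to 255 (shut). In form: [{"rot": [wx, wy, wz], "xyz": [dx, dy, dz], "grip": grip}, ...]. A call has 1 to 8 rows; each row is the pose to reach, as a shift and turn from the pose commanded when the call began, along the tool's axes at that moment; what a row does not reach only later rows make up. A row lasts 1/12 s, in which the tool goes at most 41.7 mm and 7.16 degrees, less where a joint would pass 70% of its speed; a pose out of reach is approached as far as the arm can. A call with a gripper value outside its range is refused whole. The fingers move at their own pace and stop on an object; "squeeze" is the grip in N (left out, the last holds). Time passes only in rows, so rows that repeat a pose let the fingers close. It gives the time, the measured TCP pose, the force, the opening and the grip force at its end, in the units of the state.
- r.get_state(): the state, without advancing time (a new reading comes with each control period).
- r.snapshot(name): name is "side" or "top"; returns the picture (420x560x3 uint8, red, green, blue); there is no depth.
- r.camera_params(name): a dict with "fx", "fy", "cx", "cy" (pixels), "position" and "attitude" of the camera in the world. Camera axes: x right, y down, z forward; pixel columns grow to the right and rows downward; lengths in m; the calibration is good to about 2 mm. A picture is of the moment at which its call begins. camera_params takes no time and is no camera call.
- r.finish_job(): hands the job in; it is judged then, once.
The state is a dict: "clock": time; "q": joint angles; "qd": joint speeds; "joint_torque": joint torques, N m; "tool_pos": TCP position; "eef_rot": TCP orientation; "contact_force": force on the tool from outside, world axes, zero at the start; "moment": the same for the moment, N m; "opening": opening from 0.0 (shut) to 1.0 (fully open); "finger_force": force on a finger pad.
Only numpy, scipy, OpenCV 4.12 (cv2) and the standard library are available. Lean on these libraries where they do the work, as an engineer would, in place of code of your own. Each camera call takes 0.05 s, during which the arm holds its last target. There are 200 camera calls.

## Working session

There is one attempt and no reset: what is moved stays moved. The work goes in short steps, Python scripts to look and compute and a tool call to move; the robot and the scene stay as the last step left them, time stands still between calls to the robot, and variables do not carry over. Pictures are saved under pics/ and viewed, at most 12 in all, crops included, and the job is handed in when it is done.

Besides the shell and the picture viewer there is one more tool, called after "Call:" by a JSON object that holds its "method" and its "body", one argument or row to a line. carry_out: Moves the arm, as the interface text tells. Its arguments: {"type":"object","properties":{"plan":{"type":"array"},"squeeze":{"type":"number"}},"required":["plan"]}

```bash
mkdir -p pics; ls
python3 - <<'E'
from plant import r
import cv2
for n in("side","top"):
    cv2.imwrite(f"pics/{n}0.png",r.snapshot(n)[:,:,::-1]); print(r.camera_params(n))
print(r.get_state())
E
```

```text
pics
{'fx': 395.8527868928607, 'fy': 395.8527868928607, 'cx': 277.71002970815545, 'cy': 206.27351263898348, 'position': array([ 0.02683687, -0.04471566,  0.80346775]), 'attitude': array([ 0.70956762, -0.63513011,  0.20378219, -0.22714833])}
{'fx': 437.9615686416802, 'fy': 437.9615686416802, 'cx': 285.4368073647243, 'cy': 205.3060678932039, 'position': array([0.47721248, 0.01917823, 1.10404335]), 'attitude': array([ 0.70914415, -0.70422729,  0.02745765, -0.0206052 ])}
{'clock': 0.1, 'q': array([-1.22322379,  0.68988839, -0.19454483,  1.56618471,  0.15731869,
        0.90250838, -0.2151308 ]), 'qd': array([ 0.00018835, -0.00221399, -0.00326623, -0.0020266 ,  0.00218267,
       -0.00045821, -0.00103407]), 'joint_torque': array([-3.53932301e-03, -5.28489840e+01, -1.27158176e+00, -1.53833538e+01,
       -5.25641791e-02,  1.97888876e-03,  5.64958862e-05]), 'tool_pos': array([0.19276144, 0.593921  , 0.21271296]), 'eef_rot': array([ 1.56209152e-01,  9.87723678e-01, -7.94515358e-04, -6.72027538e-05]), 'contact_force': array([-0.46998721, -0.49402228, -0.37611753]), 'moment': array([0.05419327, 0.01206302, 0.04394184]), 'finger_force': 0.0, 'opening': 1.0005509454618788}
```

View pics/side0.png

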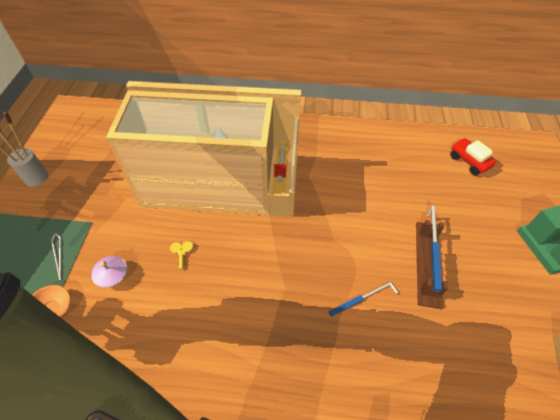

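View pics/top0.png

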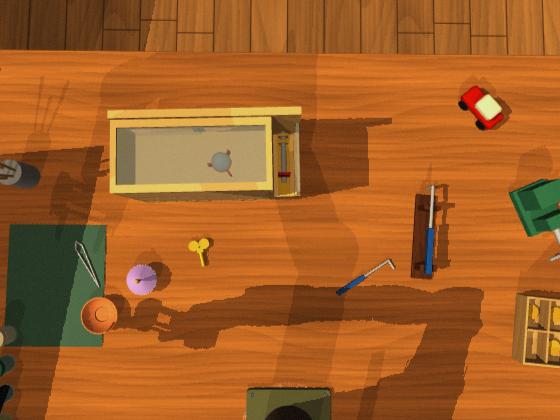

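The side view shows the bay with the red tab at (281,170) and the rod in its rest at (436,250). In the top view the tab is at (284,175).

There are two rod candidates in the top view: the loose rod on the counter at (365,277), about 65 px long, and the one in the dark rest at (430,235), about 90 px. The larger one in the rest fits the description. I'll confirm that in an enlarged crop.

```bash
cat > h.py <<'E'
import numpy as np
from scipy.spatial.transform import Rotation as R
from plant import r
def ray(n,u,v):
    c=r.camera_params(n); d=np.array([(u-c['cx'])/c['fx'],(v-c['cy'])/c['fy'],1.])
    return np.array(c['position']),R.from_quat(c['attitude']).apply(d)
def at(n,u,v,z):
    p,d=ray(n,u,v); return p+d*(z-p[2])/d[2]
def tri(a,b):
    p,d=ray('top',*a); q,e=ray('side',*b)
    s=np.linalg.lstsq(np.c_[d,-e],q-p,rcond=None)[0]
    x,y=p+s[0]*d,q+s[1]*e; return (x+y)/2,np.linalg.norm(x-y)
def px(n,P):
    c=r.camera_params(n); x=R.from_quat(c['attitude']).inv().apply(np.array(P)-c['position'])
    return x[0]/x[2]*c['fx']+c['cx'],x[1]/x[2]*c['fy']+c['cy']
E
python3 - <<'E'
import cv2,numpy as np
from h import *
t=cv2.imread('pics/top0.png');s=cv2.imread('pics/side0.png')
f=lambda i,x,y,w,h,k:cv2.resize(i[y:y+h,x:x+w],None,fx=k,fy=k,interpolation=cv2.INTER_CUBIC)
a=f(t,330,175,120,115,5);  # 600x575
cv2.imwrite('pics/c1.png',a)
b=f(t,260,100,50,100,6); c=f(s,260,80,50,100*1+40,6)[:840]
o=np.zeros((600,800,3),np.uint8); o[:600,:300]=b; c=f(s,258,120,60,100,6); o[:600,320:680]=c
cv2.imwrite('pics/c2.png',o)
print(at('top',430,235,.055),at('top',284,175,.137),tri((284,175),(281,165)))
E
```

```text
[ 0.47984561 -0.33786441  0.055     ] [0.61061408 0.01366154 0.137     ] (array([0.61021081, 0.01292027, 0.14062145]), np.float64(0.001535584708370326))
```

View pics/c1.png

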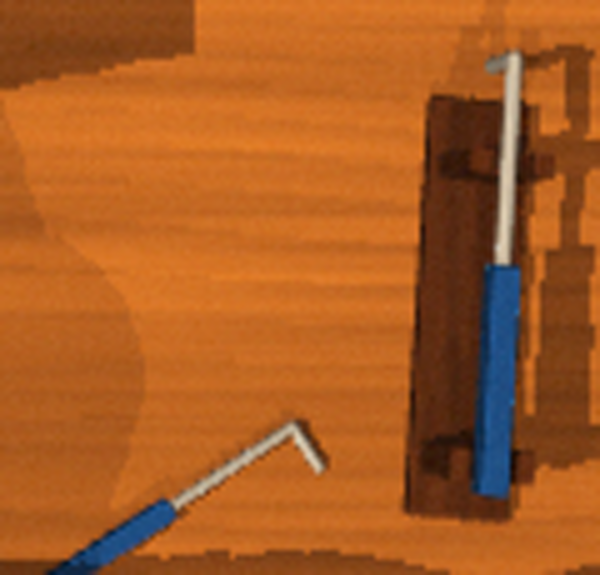

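View pics/c2.png

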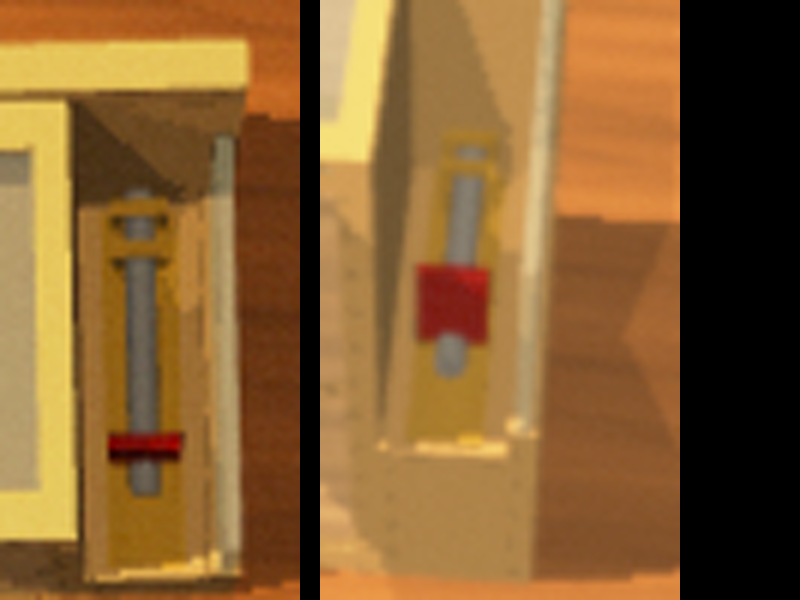

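Run:
```python
from h import *
np.set_printoptions(precision=4,suppress=True)
z1=lambda u,v:((u+.5)/5-.5+330,(v+.5)/5-.5+175)
z2=lambda u,v:((u+.5)/6-.5+260,(v+.5)/6-.5+100)
zs=lambda u,v:((u-320+.5)/6-.5+258,(v+.5)/6-.5+120)
b=at('top',*z1(493.5,496),.063);f=at('top',*z1(505.5,265),.063);k=at('top',*z1(512,55),.059)
print('handle',b,f,np.linalg.norm(f-b),'tip corner',k,np.linalg.norm(k-f))
print('yaw',np.degrees(np.arctan2((k-b)[1],(k-b)[0])))
# rest base board outline z=.01
for p in ((430,96),(526,100),(405,513),(511,520)):print('rest',at('top',*z1(*p),.01))
a=at('top',*z2(70,100),.24);c=at('top',*z2(77,540),.24);print('wall',a,c,np.degrees(np.arctan2((a-c)[1],(a-c)[0])))
for p in ((240,577),(236,137),(217,135)):print('glass',at('top',*z2(*p),.19))
t=at('top',*z2(146,440),.137);print('tab',t,at('top',*z2(108,440),.137),at('top',*z2(185,440),.137))
print('tab side',at('side',*zs(453,266),.137), tri(z2(146,434),zs(453,266)))
print('bar',at('top',*z2(140,200),.103),at('top',*z2(145,480),.103))
print(at('top',*z2(2,38),.252))
```

```text
handle [ 0.3882 -0.3297  0.063 ] [ 0.4974 -0.3371  0.063 ] 0.10944997432306289 tip corner [ 0.5985 -0.3432  0.059 ] 0.1013616975406069
yaw -3.689596199394731
rest [ 0.5831 -0.3185  0.01  ]
rest [ 0.5815 -0.3669  0.01  ]
rest [ 0.3751 -0.3032  0.01  ]
rest [ 0.3719 -0.356   0.01  ]
wall [0.7148 0.0406 0.24  ] [0.5671 0.037  0.24  ] 1.401833437362418
glass [ 0.5598 -0.019   0.19  ]
glass [ 0.7158 -0.0169  0.19  ]
glass [ 0.7165 -0.0102  0.19  ]
tab [0.6153 0.0139 0.137 ] [0.6152 0.028  0.137 ] [ 0.6154 -0.0006  0.137 ]
tab side [0.6164 0.0156 0.137 ] (array([0.6176, 0.0148, 0.1358]), np.float64(0.0018282392615307855))
bar [0.7135 0.0166 0.103 ] [0.6047 0.014  0.103 ]
[0.7321 0.0629 0.252 ]
```

The crop confirms that the rod in the rest is larger: its handle measures 109 mm against the 110 mm given, while the loose one is clearly smaller. The tab's top middle is at about (0.615, 0.014), and the rod's origin is at about (0.448, −0.334) with a yaw of −3.6°. Next I work out the moves.

```bash
cat >> h.py <<'E'
def delta(P,yaw_deg):  # tool y along rod +y at given rod yaw; tool down
    s=r.get_state(); T=R.from_quat(s['eef_rot'])
    a=np.radians(yaw_deg+90); y=np.array([np.cos(a),np.sin(a),0]);z=np.array([0,0,-1.]);x=np.cross(y,z)
    G=R.from_matrix(np.c_[x,y,z])
    return np.round(T.inv().apply(np.array(P)-s['tool_pos']),4),np.round((T.inv()*G).as_rotvec(),4)
def show():
    s=r.get_state();print(round(s['clock'],2),'pos',np.round(s['tool_pos'],4),'F',np.round(s['contact_force'],2),'M',np.round(s['moment'],3),'open',round(s['opening'],3),'ff',round(s['finger_force'],1),'q',np.round(s['q'],2))
E
python3 - <<'E'
from h import *
for P in ((.42,.3,.3),(.45,.0,.28),(.448,-.334,.15)):print(delta(P,-3.6))
E
```

```text
(array([-0.3069, -0.2096, -0.0869]), array([-1.600e-03, -1.000e-04, -2.509e-01]))
(array([-0.428 , -0.4857, -0.0665]), array([-1.600e-03, -1.000e-04, -2.509e-01]))
(array([-0.5291, -0.8038,  0.0641]), array([-1.600e-03, -1.000e-04, -2.509e-01]))
```

Call:
{"method": "carry_out", "body": {
  "plan": [
    {"rot": [0, 0, 0], "xyz": [-0.02, -0.01, -0.03], "grip": 0},
    {"rot": [0, 0, 0], "xyz": [-0.05, -0.03, -0.05], "grip": 0},
    {"rot": [0, 0, -0.1], "xyz": [-0.08, -0.05, -0.07], "grip": 0},
    {"rot": [0, 0, -0.2], "xyz": [-0.11, -0.075, -0.085], "grip": 0},
    {"rot": [0, 0, -0.25], "xyz": [-0.14, -0.095, -0.087], "grip": 0},
    {"rot": [0, 0, -0.25], "xyz": [-0.17, -0.115, -0.087], "grip": 0},
    {"rot": [0, 0, -0.25], "xyz": [-0.2, -0.137, -0.087], "grip": 0},
    {"rot": [0, 0, -0.25], "xyz": [-0.23, -0.16, -0.087], "grip": 0}
  ]
}}

```text
clock: 0.77
tool_pos: [0.363, 0.3697, 0.3003]
eef_rot: [0.032, 0.999, -0.0, -0.0]
contact_force: [0.1, -0.7, -0.7]
opening: 0.999
finger_force: 0.0
```

Run:
```python
from h import *
show()
for P in ((.43,.2,.3),(.45,.0,.28),(.448,-.334,.15)):print(delta(P,-3.6))
```

```text
0.77 pos [0.363  0.3697 0.3003] F [ 0.09 -0.67 -0.75] M [ 0.042 -0.019  0.006] open 0.999 ff 0.0 q [-0.69  0.45 -0.3   1.76  0.16  0.95  0.46]
(array([-0.0776, -0.1651,  0.0003]), array([-0.0001, -0.0001, -0.0007]))
(array([-0.1103, -0.3634,  0.0203]), array([-0.0001, -0.0001, -0.0007]))
(array([-0.1295, -0.6968,  0.1504]), array([-0.0001, -0.0001, -0.0007]))
```

Call:
{"method": "carry_out", "body": {
  "plan": [
    {"rot": [0, 0, 0], "xyz": [-0.018, -0.037, 0], "grip": 0},
    {"rot": [0, 0, 0], "xyz": [-0.036, -0.074, 0], "grip": 0},
    {"rot": [0, 0, 0], "xyz": [-0.054, -0.111, 0], "grip": 0},
    {"rot": [0, 0, 0], "xyz": [-0.07, -0.148, 0], "grip": 0},
    {"rot": [0, 0, 0], "xyz": [-0.085, -0.185, 0], "grip": 0},
    {"rot": [0, 0, 0], "xyz": [-0.095, -0.224, 0], "grip": 0},
    {"rot": [0, 0, 0], "xyz": [-0.1, -0.263, 0], "grip": 0},
    {"rot": [0, 0, 0], "xyz": [-0.105, -0.303, 0], "grip": 0}
  ]
}}

```text
clock: 1.43
tool_pos: [0.4476, 0.0603, 0.3002]
eef_rot: [0.032, 0.999, 0.0, -0.0]
contact_force: [0.5, -1.1, -0.3]
opening: 1.001
finger_force: 0.0
```

Call:
{"method": "carry_out", "body": {
  "plan": [
    {"rot": [0, 0, 0], "xyz": [-0.003, -0.04, 0.01], "grip": 0},
    {"rot": [0, 0, 0], "xyz": [-0.006, -0.08, 0.02], "grip": 0},
    {"rot": [0, 0, 0], "xyz": [-0.009, -0.12, 0.03], "grip": 0},
    {"rot": [0, 0, 0], "xyz": [-0.012, -0.16, 0.04], "grip": 0},
    {"rot": [0, 0, 0], "xyz": [-0.015, -0.199, 0.05], "grip": 0},
    {"rot": [0, 0, 0], "xyz": [-0.018, -0.238, 0.06], "grip": 0},
    {"rot": [0, 0, 0], "xyz": [-0.021, -0.278, 0.07], "grip": 0},
    {"rot": [0, 0, 0], "xyz": [-0.023, -0.317, 0.08], "grip": 0}
  ]
}}

```text
clock: 2.1
tool_pos: [0.4501, -0.2576, 0.2197]
eef_rot: [0.032, 0.999, 0.0, -0.0]
contact_force: [0.2, -0.3, 0.4]
opening: 1.004
finger_force: 0.0
```

Run:
```python
from h import *
show()
for P in ((.448,-.334,.15),(.448,-.334,.036)):print(delta(P,-3.6))
```

```text
2.1 pos [ 0.4501 -0.2576  0.2197] F [ 0.2  -0.29  0.39] M [ 0.033 -0.021 -0.028] open 1.004 ff 0.0 q [ 0.56  0.54 -0.21  1.88  0.16  0.74  1.77]
(array([-0.0028, -0.0764,  0.0697]), array([ 0.0002, -0.0003, -0.0011]))
(array([-0.0029, -0.0764,  0.1837]), array([ 0.0002, -0.0003, -0.0011]))
```

Call:
{"method": "carry_out", "body": {
  "plan": [
    {"rot": [0, 0, 0], "xyz": [-0.002, -0.035, 0.015], "grip": 100},
    {"rot": [0, 0, 0], "xyz": [-0.003, -0.065, 0.04], "grip": 100},
    {"rot": [0, 0, 0], "xyz": [-0.003, -0.076, 0.07], "grip": 100},
    {"rot": [0, 0, 0], "xyz": [-0.003, -0.076, 0.1], "grip": 100},
    {"rot": [0, 0, 0], "xyz": [-0.003, -0.076, 0.12], "grip": 100},
    {"rot": [0, 0, 0], "xyz": [-0.003, -0.076, 0.13], "grip": 100},
    {"rot": [0, 0, 0], "xyz": [-0.003, -0.076, 0.13], "grip": 100},
    {"rot": [0, 0, 0], "xyz": [-0.003, -0.076, 0.13], "grip": 100}
  ]
}}

```text
clock: 2.77
tool_pos: [0.4489, -0.3314, 0.0905]
eef_rot: [0.032, 0.999, 0.0, -0.0]
contact_force: [-0.3, -0.8, 0.8]
opening: 0.61
finger_force: 0.0
```

Run:
```python
from h import *
import cv2
show(); print(delta((.448,-.334,.036),-3.6))
a=r.snapshot('top')[170:300,360:490,::-1];b=r.snapshot('side')[180:310,370:500,::-1]
f=lambda i:cv2.resize(i,None,fx=3,fy=3,interpolation=cv2.INTER_CUBIC)
cv2.imwrite('pics/g.png',np.hstack([f(a),f(b)]))
```

```text
2.77 pos [ 0.4489 -0.3314  0.0905] F [-0.27 -0.78  0.85] M [ 0.037 -0.03  -0.022] open 0.61 ff 0.0 q [ 0.65  0.78 -0.16  1.87  0.23  0.5   1.84]
(array([ 0.0007, -0.0027,  0.0545]), array([ 0.0003, -0.0002, -0.0005]))
```

View pics/g.png

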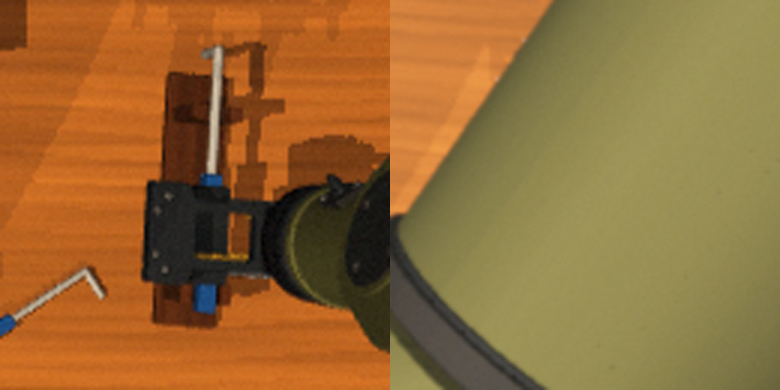

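The picture shows the gripper centred over the handle, at about (208,240) in the left crop, with the small rod clear of the fingers at (90,275). I go down and grip.

Call:
{"method": "carry_out", "body": {
  "plan": [
    {"rot": [0, 0, 0], "xyz": [0, -0.001, 0.02], "grip": 100},
    {"rot": [0, 0, 0], "xyz": [0, -0.001, 0.035], "grip": 100},
    {"rot": [0, 0, 0], "xyz": [0, -0.001, 0.047], "grip": 100},
    {"rot": [0, 0, 0], "xyz": [0, -0.001, 0.054], "grip": 100},
    {"rot": [0, 0, 0], "xyz": [0, -0.001, 0.054], "grip": 100},
    {"rot": [0, 0, 0], "xyz": [0, -0.001, 0.054], "grip": 180},
    {"rot": [0, 0, 0], "xyz": [0, -0.001, 0.054], "grip": 200},
    {"rot": [0, 0, 0], "xyz": [0, -0.001, 0.054], "grip": 200}
  ],
  "squeeze": 10
}}

```text
clock: 3.53
tool_pos: [0.4492, -0.3329, 0.0372]
eef_rot: [0.032, 0.999, -0.0, 0.001]
contact_force: [-0.5, -0.2, -0.3]
opening: 0.408
finger_force: 0.0
```

Run:
```python
from h import *
show(); print(delta((.448,-.334,.036),-3.6))
```

```text
3.53 pos [ 0.4492 -0.3329  0.0372] F [-0.45 -0.22 -0.28] M [ 0.019 -0.039 -0.014] open 0.408 ff 0.0 q [ 0.63  0.87 -0.13  1.89  0.26  0.39  1.82]
(array([ 0.0011, -0.0011,  0.0012]), array([-0.0007,  0.0014, -0.001 ]))
```

Call:
{"method": "carry_out", "body": {
  "plan": [
    {"rot": [0, 0, 0], "xyz": [0, 0, 0], "grip": 245},
    {"rot": [0, 0, 0], "xyz": [0, 0, 0], "grip": 245},
    {"rot": [0, 0, 0], "xyz": [0, 0, 0], "grip": 245},
    {"rot": [0, 0, 0], "xyz": [0, 0, 0], "grip": 245},
    {"rot": [0, 0, 0], "xyz": [0, 0, 0], "grip": 245},
    {"rot": [0, 0, 0], "xyz": [0, 0, 0], "grip": 245}
  ],
  "squeeze": 10
}}

```text
clock: 4.03
tool_pos: [0.4487, -0.3328, 0.0366]
eef_rot: [0.032, 0.999, -0.0, 0.0]
contact_force: [0.5, -0.2, 1.7]
opening: 0.15
finger_force: 10.0
```

Call:
{"method": "carry_out", "body": {
  "plan": [
    {"rot": [0, 0, 0], "xyz": [0, 0, 0], "grip": 255},
    {"rot": [0, 0, 0], "xyz": [0, 0, 0], "grip": 255},
    {"rot": [0, 0, 0], "xyz": [0, 0, 0], "grip": 255},
    {"rot": [0, 0, 0], "xyz": [0, 0, 0], "grip": 255},
    {"rot": [0, 0, 0], "xyz": [0, 0, 0], "grip": 255},
    {"rot": [0, 0, 0], "xyz": [0, 0, 0], "grip": 255}
  ],
  "squeeze": 60
}}

```text
clock: 4.53
tool_pos: [0.4489, -0.3349, 0.0381]
eef_rot: [0.033, 0.999, -0.002, 0.001]
contact_force: [-2.6, -2.4, 13.4]
opening: 0.005
finger_force: 6.7
```

Run:
```python
from h import *
show(); print(delta((.448,-.334,.036),-3.6))
```

```text
4.53 pos [ 0.4489 -0.3349  0.0381] F [-2.59 -2.42 13.37] M [-0.442  0.467 -0.088] open 0.005 ff 6.7 q [ 0.63  0.87 -0.12  1.89  0.26  0.39  1.82]
(array([0.001 , 0.0009, 0.0021]), array([-0.0035,  0.0019, -0.0023]))
```

Run:
```python
from h import *
import cv2
a=r.snapshot('top')[170:300,360:490,::-1];b=r.snapshot('side')[180:310,370:500,::-1]
f=lambda i:cv2.resize(i,None,fx=3,fy=3,interpolation=cv2.INTER_CUBIC)
cv2.imwrite('pics/g2.png',np.hstack([f(a),f(b)]))
```

```text
(no output)
```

View pics/g2.png

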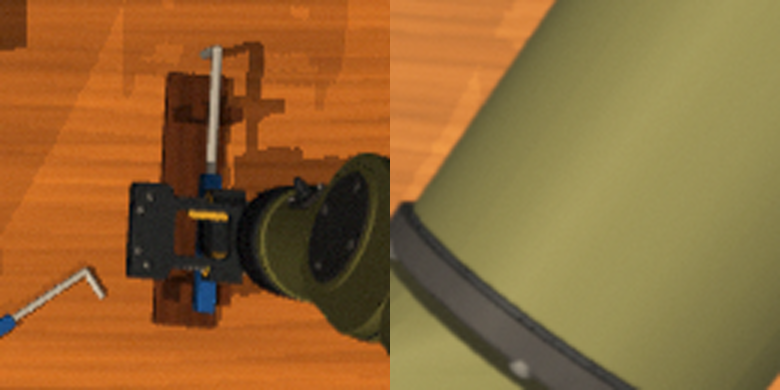

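The rod still lies in its rest, with its hook at (212,50) and its handle end at (205,300) in the left crop. The opening reading doesn't fit that, so I check the state again.

Run:
```python
from h import *
show()
s=r.get_state();print(R.from_quat(s['eef_rot']).as_matrix().round(3))
```

```text
4.63 pos [ 0.4489 -0.3349  0.0381] F [-1.89 -1.85 14.07] M [-0.43   0.484  0.051] open 0.003 ff 6.7 q [ 0.63  0.87 -0.12  1.89  0.26  0.39  1.82]
[[-0.998  0.065  0.002]
 [ 0.065  0.998 -0.004]
 [-0.002 -0.003 -1.   ]]
```

Call:
{"method": "carry_out", "body": {
  "plan": [
    {"rot": [0, 0, 0], "xyz": [0, 0, 0], "grip": 255}
  ],
  "squeeze": 20
}}

```text
clock: 4.72
tool_pos: [0.449, -0.3349, 0.0381]
eef_rot: [0.033, 0.999, -0.002, 0.001]
contact_force: [-1.5, -2.3, 13.6]
opening: 0.004
finger_force: 6.7
```

Call:
{"method": "carry_out", "body": {
  "plan": [
    {"rot": [0, 0, 0], "xyz": [0, 0, 0], "grip": 140},
    {"rot": [0, 0, 0], "xyz": [0, 0, 0], "grip": 140},
    {"rot": [0, 0, 0], "xyz": [0, 0, 0], "grip": 140},
    {"rot": [0, 0, 0], "xyz": [0, 0, 0], "grip": 140},
    {"rot": [0, 0, 0], "xyz": [0, 0, 0], "grip": 140},
    {"rot": [0, 0, 0], "xyz": [0, 0, 0], "grip": 140},
    {"rot": [0, 0, 0], "xyz": [0, 0, -0.03], "grip": 140},
    {"rot": [0, 0, 0], "xyz": [0, 0, -0.06], "grip": 140}
  ],
  "squeeze": 10
}}

```text
clock: 5.38
tool_pos: [0.4469, -0.3314, 0.0952]
eef_rot: [0.032, 0.999, 0.001, -0.002]
contact_force: [-0.2, -0.6, -1.0]
opening: 0.452
finger_force: 0.0
```

Run:
```python
from h import *
import cv2
show()
a=r.snapshot('top')[175:290,395:460,::-1]
f=lambda i:cv2.resize(i,None,fx=5,fy=5,interpolation=cv2.INTER_CUBIC)
b=cv2.imread('pics/top0.png')[175:290,395:460]
cv2.imwrite('pics/g3.png',np.hstack([f(a),f(b)]))
```

```text
5.38 pos [ 0.4469 -0.3314  0.0952] F [-0.16 -0.62 -0.98] M [ 0.06  -0.005  0.023] open 0.452 ff 0.0 q [ 0.65  0.77 -0.16  1.87  0.23  0.52  1.84]
```

View pics/g3.png

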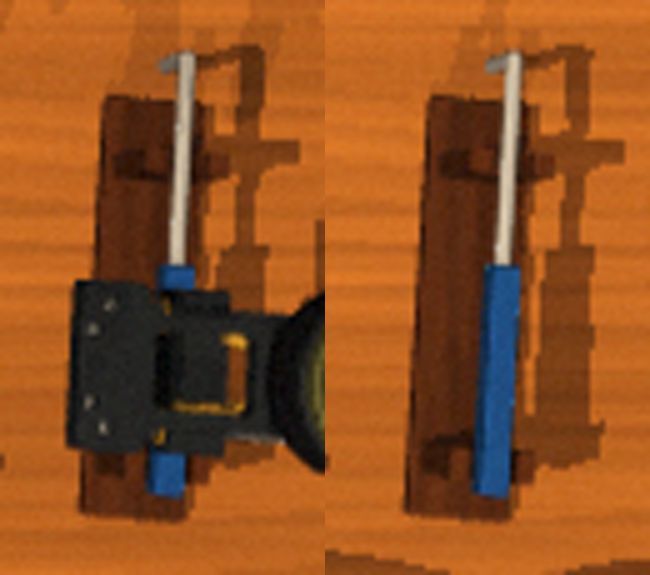

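The left half shows the rod still seated exactly as at first, hook corner at (185,55). The grip slipped off it, so I check the rod's height by triangulating the blue handle.

Run:
```python
from h import *
import cv2
C={}
for n,box in(('top',(400,170,60,130)),('side',(400,200,60,110))):
    i=cv2.imread(f'pics/{n}0.png').astype(int); x,y,w,h=box
    c=i[y:y+h,x:x+w]; m=((c[:,:,0]>90)&(c[:,:,0]>1.5*c[:,:,2])).astype(np.uint8)
    ys,xs=np.nonzero(m); C[n]=(xs.mean()+x,ys.mean()+y); rc=cv2.minAreaRect(np.c_[xs+x,ys+y].astype(np.float32)); print(n,C[n],rc,len(xs))
    C[n+'e']=(xs[ys==ys.min()].mean()+x,ys.min()+y-.5),(xs[ys==ys.max()].mean()+x,ys.max()+y+.5)
print(tri(C['top'],C['side']))
for k in(0,1):print(tri(C['tope'][k],C['sidee'][k]))
```

```text
top (np.float64(429.50592885375494), np.float64(250.6521739130435)) ((429.5127868652344, 250.5273895263672), (6.240964889526367, 45.11865997314453), 1.5481575727462769) 253
side (np.float64(436.1070496083551), np.float64(267.3655352480418)) ((436.658935546875, 266.4736328125), (49.200660705566406, 9.112712860107422), 87.70938873291016) 383
(array([ 0.44237218, -0.33698153,  0.04854658]), np.float64(0.0024507576545077852))
(array([ 0.49771888, -0.33329987,  0.06167235]), np.float64(0.0014853701209314018))
(array([ 0.38768784, -0.33360537,  0.04786153]), np.float64(0.0007821432010478182))
```

Call:
{"method": "carry_out", "body": {
  "plan": [
    {"rot": [0, 0, 0], "xyz": [0, -0.003, 0.03], "grip": 140},
    {"rot": [0, 0, 0], "xyz": [0, -0.003, 0.05], "grip": 140},
    {"rot": [0, 0, 0], "xyz": [0, -0.003, 0.06], "grip": 140},
    {"rot": [0, 0, 0], "xyz": [0, -0.003, 0.064], "grip": 180},
    {"rot": [0, 0, 0], "xyz": [0, -0.003, 0.064], "grip": 235},
    {"rot": [0, 0, 0], "xyz": [0, -0.003, 0.064], "grip": 235},
    {"rot": [0, 0, 0], "xyz": [0, -0.003, 0.064], "grip": 235},
    {"rot": [0, 0, 0], "xyz": [0, -0.003, 0.064], "grip": 235}
  ],
  "squeeze": 10
}}

```text
clock: 6.1
tool_pos: [0.4489, -0.3358, 0.0332]
eef_rot: [0.032, 0.999, -0.0, 0.001]
contact_force: [0.8, 0.1, -0.8]
opening: 0.156
finger_force: 10.0
```

Call:
{"method": "carry_out", "body": {
  "plan": [
    {"rot": [0, 0, 0], "xyz": [0, 0, 0], "grip": 235},
    {"rot": [0, 0, 0], "xyz": [0, 0, 0], "grip": 235},
    {"rot": [0, 0, 0], "xyz": [0, 0, 0], "grip": 235}
  ],
  "squeeze": 15
}}

```text
clock: 6.35
tool_pos: [0.4489, -0.3358, 0.033]
eef_rot: [0.032, 0.999, -0.0, 0.001]
contact_force: [-0.1, 0.0, 3.6]
opening: 0.154
finger_force: 15.0
```

```bash
python3 -c "
from h import *
show()"
```

```text
6.35 pos [ 0.4489 -0.3358  0.033 ] F [-0.11  0.01  3.59] M [0.111 0.01  0.014] open 0.154 ff 15.0 q [ 0.63  0.88 -0.13  1.89  0.26  0.39  1.82]
```

Call:
{"method": "carry_out", "body": {
  "plan": [
    {"rot": [0, 0, 0], "xyz": [0, 0, -0.003], "grip": 235},
    {"rot": [0, 0, 0], "xyz": [0, 0, -0.007], "grip": 235},
    {"rot": [0, 0, 0], "xyz": [0, 0, -0.015], "grip": 235},
    {"rot": [0, 0, 0], "xyz": [0, 0, -0.025], "grip": 235},
    {"rot": [0, 0, 0], "xyz": [0, 0, -0.025], "grip": 235},
    {"rot": [0, 0, 0], "xyz": [0, 0, -0.025], "grip": 235}
  ]
}}

```text
clock: 6.85
tool_pos: [0.4489, -0.336, 0.0583]
eef_rot: [0.032, 0.999, -0.0, 0.001]
contact_force: [-0.4, -0.1, -0.2]
opening: 0.153
finger_force: 15.0
```

Run:
```python
from h import *
import cv2
show()
a=r.snapshot('top')[175:290,395:460,::-1]
f=lambda i:cv2.resize(i,None,fx=5,fy=5,interpolation=cv2.INTER_CUBIC)
b=r.snapshot('side')[175:290,380:490,::-1]
cv2.imwrite('pics/g4.png',np.hstack([f(a)[:570],f(b)[:570,:450]]))
```

```text
6.85 pos [ 0.4489 -0.336   0.0583] F [-0.43 -0.11 -0.23] M [ 0.06   0.06  -0.044] open 0.153 ff 15.0 q [ 0.64  0.84 -0.14  1.88  0.25  0.44  1.83]
```

View pics/g4.png

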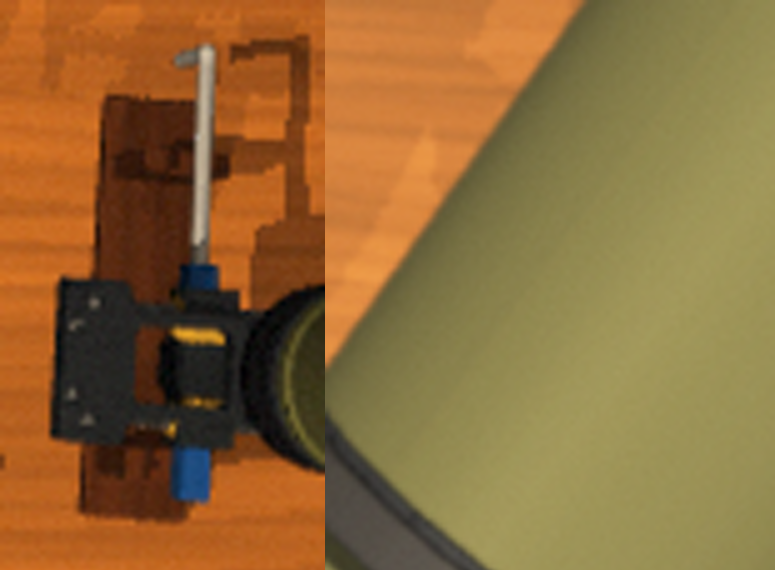

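The picture shows the rod hanging level in the gripper above the rest, with its hook corner at (207,47). I raise the grip in small steps.

Call:
{"method": "carry_out", "body": {
  "plan": [
    {"rot": [0, 0, 0], "xyz": [0, 0, 0], "grip": 235},
    {"rot": [0, 0, 0], "xyz": [0, 0, 0], "grip": 235}
  ],
  "squeeze": 22
}}

```text
clock: 7.12
tool_pos: [0.4482, -0.3354, 0.0571]
eef_rot: [0.032, 0.999, 0.0, -0.0]
contact_force: [0.6, -0.4, -0.0]
opening: 0.152
finger_force: 22.0
```

Call:
{"method": "carry_out", "body": {
  "plan": [
    {"rot": [0, 0, 0], "xyz": [0, 0, 0], "grip": 235},
    {"rot": [0, 0, 0], "xyz": [0, 0, 0], "grip": 235}
  ],
  "squeeze": 30
}}

```text
clock: 7.28
tool_pos: [0.4483, -0.3355, 0.0572]
eef_rot: [0.032, 0.999, 0.0, -0.0]
contact_force: [0.2, -0.4, 0.1]
opening: 0.153
finger_force: 30.0
```

Run:
```python
from h import *
show()
for P in ((.449,-.336,.2),(.43,-.336,.2),(.43,.013,.2)):print(delta(P,-3.6))
print(delta((.43,.013,.2),1.2))
```

```text
7.28 pos [ 0.4483 -0.3355  0.0572] F [ 0.19 -0.36  0.08] M [ 0.025  0.011 -0.014] open 0.153 ff 30.0 q [ 0.64  0.84 -0.14  1.88  0.25  0.44  1.83]
(array([-0.0007, -0.0004, -0.1428]), array([ 0.0003, -0.0003, -0.0009]))
(array([ 0.0183, -0.0016, -0.1428]), array([ 0.0003, -0.0003, -0.0009]))
(array([ 0.0405,  0.3467, -0.1427]), array([ 0.0003, -0.0003, -0.0009]))
(array([ 0.0405,  0.3467, -0.1427]), array([ 0.0003, -0.0003, -0.0847]))
```

Call:
{"method": "carry_out", "body": {
  "plan": [
    {"rot": [0, 0, 0], "xyz": [0, 0, -0.02], "grip": 235},
    {"rot": [0, 0, 0], "xyz": [0, 0, -0.05], "grip": 235},
    {"rot": [0, 0, 0], "xyz": [0, 0, -0.085], "grip": 235},
    {"rot": [0, 0, 0], "xyz": [0, 0, -0.12], "grip": 235},
    {"rot": [0, 0, 0], "xyz": [0, 0, -0.155], "grip": 235},
    {"rot": [0, 0, 0], "xyz": [0, 0, -0.19], "grip": 235},
    {"rot": [0, 0, 0], "xyz": [0, 0, -0.215], "grip": 235},
    {"rot": [0, 0, 0], "xyz": [0, 0, -0.225], "grip": 235}
  ],
  "squeeze": 40
}}

```text
clock: 7.95
tool_pos: [0.45, -0.3365, 0.2862]
eef_rot: [0.032, 0.999, -0.002, 0.003]
contact_force: [0.6, -0.5, 0.2]
opening: 0.148
finger_force: 40.0
```

Run:
```python
from h import *
show()
print(delta((.485,.0114,.285),1.2))
```

```text
7.95 pos [ 0.45   -0.3365  0.2862] F [ 0.58 -0.5   0.21] M [ 0.047 -0.012  0.015] open 0.148 ff 40.0 q [ 0.71  0.52 -0.24  1.67  0.14  0.96  1.92]
(array([-1.270e-02,  3.495e-01,  2.000e-04]), array([-0.0034,  0.0057, -0.0849]))
```

Call:
{"method": "carry_out", "body": {
  "plan": [
    {"rot": [0, 0, 0], "xyz": [0, 0.03, 0], "grip": 235},
    {"rot": [0, 0, 0], "xyz": [0, 0.068, 0], "grip": 235},
    {"rot": [0, 0, 0], "xyz": [0, 0.107, 0], "grip": 235},
    {"rot": [0, 0, -0.03], "xyz": [0, 0.146, 0], "grip": 235},
    {"rot": [0, 0, -0.06], "xyz": [0, 0.185, 0], "grip": 235},
    {"rot": [0, 0, -0.08], "xyz": [-0.003, 0.222, 0], "grip": 235},
    {"rot": [0, 0, -0.084], "xyz": [-0.006, 0.255, 0], "grip": 235},
    {"rot": [0, 0, -0.084], "xyz": [-0.01, 0.285, 0], "grip": 235}
  ]
}}

```text
clock: 8.62
tool_pos: [0.4755, -0.0494, 0.2813]
eef_rot: [-0.011, 1.0, 0.0, -0.001]
contact_force: [0.6, 0.4, -0.7]
opening: 0.146
finger_force: 40.0
```

Run:
```python
from h import *
show()
print(delta((.485,.0114,.285),1.2))
```

```text
8.62 pos [ 0.4755 -0.0494  0.2813] F [ 0.57  0.37 -0.71] M [-0.026 -0.012  0.026] open 0.146 ff 40.0 q [ 0.21  0.41 -0.29  1.9   0.15  0.86  1.43]
(array([-0.0108,  0.0606, -0.0036]), array([ 0.0006, -0.0023,  0.001 ]))
```

Call:
{"method": "carry_out", "body": {
  "plan": [
    {"rot": [0, 0, 0], "xyz": [-0.004, 0.025, -0.004], "grip": 235},
    {"rot": [0, 0, 0], "xyz": [-0.008, 0.048, -0.004], "grip": 235},
    {"rot": [0, 0, 0], "xyz": [-0.011, 0.06, -0.004], "grip": 235},
    {"rot": [0, 0, 0], "xyz": [-0.011, 0.06, -0.004], "grip": 235},
    {"rot": [0, 0, 0], "xyz": [-0.011, 0.06, -0.004], "grip": 235},
    {"rot": [0, 0, 0], "xyz": [-0.011, 0.06, -0.004], "grip": 235}
  ]
}}

```text
clock: 9.12
tool_pos: [0.4856, 0.0068, 0.2857]
eef_rot: [-0.009, 1.0, -0.001, -0.001]
contact_force: [-0.2, -0.1, -0.4]
opening: 0.151
finger_force: 40.0
```

Run:
```python
from h import *
import cv2
show()
print(delta((.485,.0114,.285),1.2))
a=r.snapshot('top')[:,:,::-1]; cv2.imwrite('pics/t5.png',a)
b=r.snapshot('side')[:,:,::-1]
f=lambda i:cv2.resize(i,None,fx=5,fy=5,interpolation=cv2.INTER_CUBIC)
cv2.imwrite('pics/g5.png',np.hstack([f(a[100:215,245:325]),f(b[105:220,258:338])]))
p=np.array(r.get_state()['tool_pos'])+[-.0007,0,.022]; d=R.from_euler('z',1.2,degrees=True)
print('pred corner',px('top',p+d.apply([.15,0,0])),'tip',px('top',p+d.apply([.15,0,-.036])),px('side',p+d.apply([.15,0,-.036])))
```

```text
9.12 pos [0.4856 0.0068 0.2857] F [-0.23 -0.14 -0.41] M [0.04  0.025 0.048] open 0.151 ff 40.0 q [ 0.09  0.42 -0.3   1.87  0.16  0.88  1.31]
(array([0.0006, 0.0046, 0.0006]), array([-0.0011, -0.0019, -0.0024]))
pred corner (np.float64(286.82362048300246), np.float64(149.02439954932305)) tip (np.float64(286.57837804278614), np.float64(152.70108341633204)) (np.float64(283.99722621848315), np.float64(111.775643966496))
```

View pics/g5.png

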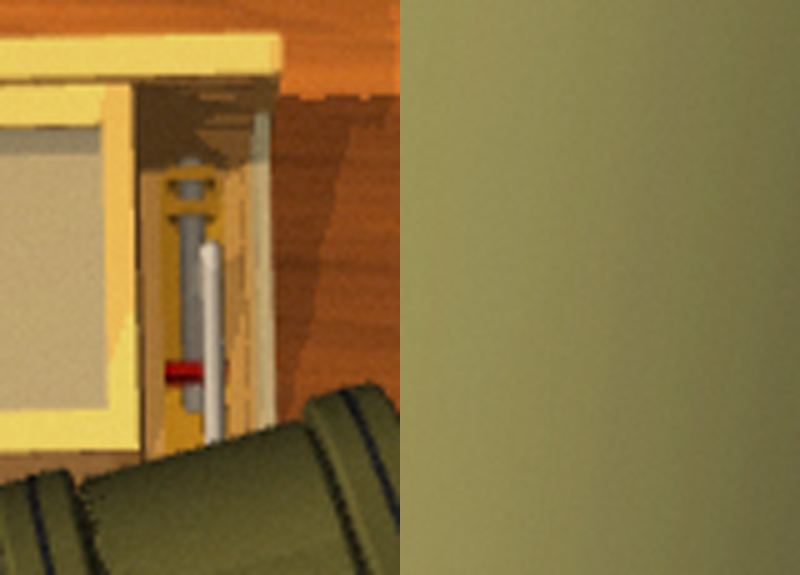

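The shaft end shows at (210,243) in the crop, which is (287,148.5) in the full picture and matches the prediction. It is beyond the tab and about 4 mm towards −y, so I correct that and go down.

Call:
{"method": "carry_out", "body": {
  "plan": [
    {"rot": [0, 0, 0], "xyz": [0, 0.004, 0.005], "grip": 235},
    {"rot": [0, 0, 0], "xyz": [0, 0.0046, 0.025], "grip": 235},
    {"rot": [0, 0, 0], "xyz": [0, 0.0046, 0.045], "grip": 235},
    {"rot": [0, 0, 0], "xyz": [0, 0.0046, 0.065], "grip": 235},
    {"rot": [0, 0, 0], "xyz": [0, 0.0046, 0.085], "grip": 235},
    {"rot": [0, 0, 0], "xyz": [0, 0.0046, 0.105], "grip": 235},
    {"rot": [0, 0, 0], "xyz": [0, 0.0046, 0.12], "grip": 235},
    {"rot": [0, 0, 0], "xyz": [0, 0.0046, 0.12], "grip": 235}
  ]
}}

```text
clock: 9.88
tool_pos: [0.4841, 0.0124, 0.1638]
eef_rot: [-0.01, 1.0, -0.0, -0.003]
contact_force: [0.2, 0.8, -0.2]
opening: 0.146
finger_force: 40.0
```

Run:
```python
from h import *
import cv2
show()
print(delta((.4855,.0114,.125),1.2))
a=r.snapshot('top')[:,:,::-1]; cv2.imwrite('pics/t6.png',a)
p=np.array(r.get_state()['tool_pos'])+[-.0007,0,.022]; d=R.from_euler('z',1.2,degrees=True)
print('pred end',px('top',p+d.apply([.154,0,0])))
# bright grey shaft end: columns 275-300, rows 130-190
c=a[135:185,272:300].astype(int); m=(c.min(2)>125)&(c.max(2)-c.min(2)<40); ys,xs=np.nonzero(m); print(ys.min()+135, xs[ys<ys.min()+4].mean()+272,xs.mean()+272) if len(ys) else print('none')
```

```text
9.88 pos [0.4841 0.0124 0.1638] F [ 0.23  0.81 -0.22] M [-0.     0.05   0.029] open 0.146 ff 40.0 q [ 0.03  0.6  -0.23  2.03  0.25  0.55  1.21]
(array([-0.0016, -0.001 ,  0.0388]), array([-0.0004, -0.0056, -0.0014]))
pred end (np.float64(283.2529781656385), np.float64(158.73579272525302))
none
```

Call:
{"method": "carry_out", "body": {
  "plan": [
    {"rot": [0, 0, 0], "xyz": [0, 0, 0.006], "grip": 235},
    {"rot": [0, 0, 0], "xyz": [0, 0, 0.012], "grip": 235},
    {"rot": [0, 0, 0], "xyz": [0, 0, 0.018], "grip": 235},
    {"rot": [0, 0, 0], "xyz": [0, 0, 0.024], "grip": 235},
    {"rot": [0, 0, 0], "xyz": [0, 0, 0.03], "grip": 235},
    {"rot": [0, 0, 0], "xyz": [0, 0, 0.035], "grip": 235},
    {"rot": [0, 0, 0], "xyz": [0, 0, 0.038], "grip": 235},
    {"rot": [0, 0, 0], "xyz": [0, 0, 0.038], "grip": 235}
  ]
}}

```text
clock: 10.6
tool_pos: [0.4858, 0.013, 0.1277]
eef_rot: [-0.01, 1.0, -0.0, -0.001]
contact_force: [0.3, -0.3, -0.4]
opening: 0.146
finger_force: 40.0
```

Run:
```python
from h import *
import cv2
show()
print(delta((.4855,.0114,.125),1.2))
```

```text
10.6 pos [0.4858 0.013  0.1277] F [ 0.26 -0.29 -0.44] M [0.079 0.04  0.013] open 0.146 ff 40.0 q [ 0.    0.66 -0.2   2.06  0.28  0.45  1.18]
(array([ 0.0004, -0.0016,  0.0027]), array([-0.0001, -0.0012, -0.0006]))
```

Call:
{"method": "carry_out", "body": {
  "plan": [
    {"rot": [0, 0, 0], "xyz": [0.001, 0, 0.001], "grip": 235},
    {"rot": [0, 0, 0], "xyz": [0.0025, -0.001, 0.002], "grip": 235},
    {"rot": [0, 0, 0], "xyz": [0.004, -0.001, 0.002], "grip": 235},
    {"rot": [0, 0, 0], "xyz": [0.0055, -0.001, 0.002], "grip": 235},
    {"rot": [0, 0, 0], "xyz": [0.007, -0.001, 0.002], "grip": 235},
    {"rot": [0, 0, 0], "xyz": [0.008, -0.001, 0.002], "grip": 235},
    {"rot": [0, 0, 0], "xyz": [0.009, -0.001, 0.002], "grip": 235},
    {"rot": [0, 0, 0], "xyz": [0.01, -0.001, 0.002], "grip": 235}
  ]
}}

```text
clock: 11.27
tool_pos: [0.4762, 0.0118, 0.1265]
eef_rot: [-0.01, 1.0, 0.0, 0.0]
contact_force: [0.1, 1.0, -0.1]
opening: 0.146
finger_force: 40.0
```

Call:
{"method": "carry_out", "body": {
  "plan": [
    {"rot": [0, 0, 0], "xyz": [0.001, 0, 0], "grip": 235},
    {"rot": [0, 0, 0], "xyz": [0.002, 0, 0], "grip": 235},
    {"rot": [0, 0, 0], "xyz": [0.003, 0, 0], "grip": 235},
    {"rot": [0, 0, 0], "xyz": [0.004, 0, 0], "grip": 235},
    {"rot": [0, 0, 0], "xyz": [0.005, 0, 0], "grip": 235},
    {"rot": [0, 0, 0], "xyz": [0.006, 0, 0], "grip": 235},
    {"rot": [0, 0, 0], "xyz": [0.007, 0, 0], "grip": 235},
    {"rot": [0, 0, 0], "xyz": [0.008, 0, 0], "grip": 235}
  ]
}}

```text
clock: 11.93
tool_pos: [0.4693, 0.0118, 0.1266]
eef_rot: [-0.01, 1.0, 0.0, 0.001]
contact_force: [4.2, 0.5, -1.8]
opening: 0.147
finger_force: 39.9
```

Call:
{"method": "carry_out", "body": {
  "plan": [
    {"rot": [0, 0, 0], "xyz": [0.001, 0, 0], "grip": 235},
    {"rot": [0, 0, 0], "xyz": [0.002, 0, 0], "grip": 235},
    {"rot": [0, 0, 0], "xyz": [0.003, 0, 0], "grip": 235},
    {"rot": [0, 0, 0], "xyz": [0.004, 0, 0], "grip": 235},
    {"rot": [0, 0, 0], "xyz": [0.005, 0, 0], "grip": 235},
    {"rot": [0, 0, 0], "xyz": [0.006, 0, 0], "grip": 235},
    {"rot": [0, 0, 0], "xyz": [0.007, 0, 0], "grip": 235},
    {"rot": [0, 0, 0], "xyz": [0.008, 0, 0], "grip": 235}
  ]
}}

```text
clock: 12.6
tool_pos: [0.4602, 0.0115, 0.1264]
eef_rot: [-0.01, 1.0, 0.0, 0.0]
contact_force: [4.1, -0.2, -0.6]
opening: 0.147
finger_force: 40.0
```

Run:
```python
from h import *
import cv2
show()
a=r.snapshot('top')[:,:,::-1]; cv2.imwrite('pics/t7.png',a)
for n in('top0','t6','t7'):
    c=cv2.imread(f'pics/{n}.png')[120:215,265:305].astype(int); m=(c[:,:,2]>110)&(c[:,:,2]>2.2*c[:,:,1])&(c[:,:,2]>2.2*c[:,:,0]); ys,xs=np.nonzero(m); print(n,len(ys),ys.mean()+120,xs.min()+265,xs.max()+265) if len(ys) else print('none')
```

```text
12.6 pos [0.4602 0.0115 0.1264] F [ 4.09 -0.2  -0.63] M [ 0.025 -0.828  0.036] open 0.147 ff 40.0 q [-0.01  0.64 -0.19  2.13  0.29  0.39  1.16]
top0 31 173.16129032258064 278 289
t6 23 173.04347826086956 278 289
t7 20 178.9 278 290
```

The hook has engaged. Friction reads 4.1 N and the bolt has come about 13 mm. The stop can only come between TCP x 0.443 and 0.423, so I advance to 0.447 and then feel for it.

Call:
{"method": "carry_out", "body": {
  "plan": [
    {"rot": [0, 0, 0], "xyz": [0.0015, 0, 0], "grip": 235},
    {"rot": [0, 0, 0], "xyz": [0.003, 0, 0], "grip": 235},
    {"rot": [0, 0, 0], "xyz": [0.005, 0, 0], "grip": 235},
    {"rot": [0, 0, 0], "xyz": [0.007, 0, 0], "grip": 235},
    {"rot": [0, 0, 0], "xyz": [0.009, 0, 0], "grip": 235},
    {"rot": [0, 0, 0], "xyz": [0.011, 0, 0], "grip": 235},
    {"rot": [0, 0, 0], "xyz": [0.0125, 0, 0], "grip": 235},
    {"rot": [0, 0, 0], "xyz": [0.013, 0, 0], "grip": 235}
  ]
}}

```text
clock: 13.32
tool_pos: [0.4468, 0.0112, 0.1264]
eef_rot: [-0.01, 1.0, -0.0, -0.0]
contact_force: [4.1, -0.5, -2.7]
opening: 0.148
finger_force: 40.0
```

Call:
{"method": "carry_out", "body": {
  "plan": [
    {"rot": [0, 0, 0], "xyz": [0.0005, 0, 0], "grip": 235},
    {"rot": [0, 0, 0], "xyz": [0.001, 0, 0], "grip": 235},
    {"rot": [0, 0, 0], "xyz": [0.0015, 0, 0], "grip": 235}
  ]
}}

```text
clock: 13.57
tool_pos: [0.4458, 0.0112, 0.1264]
eef_rot: [-0.01, 1.0, 0.0, 0.0]
contact_force: [4.6, -0.1, -0.9]
opening: 0.148
finger_force: 40.0
```

Call:
{"method": "carry_out", "body": {
  "plan": [
    {"rot": [0, 0, 0], "xyz": [0.0005, 0, 0], "grip": 235},
    {"rot": [0, 0, 0], "xyz": [0.001, 0, 0], "grip": 235},
    {"rot": [0, 0, 0], "xyz": [0.0015, 0, 0], "grip": 235}
  ]
}}

```text
clock: 13.82
tool_pos: [0.4443, 0.0112, 0.1264]
eef_rot: [-0.01, 1.0, 0.0, 0.0]
contact_force: [4.4, -0.7, -0.8]
opening: 0.144
finger_force: 40.0
```

Call:
{"method": "carry_out", "body": {
  "plan": [
    {"rot": [0, 0, 0], "xyz": [0.0005, 0, 0], "grip": 235},
    {"rot": [0, 0, 0], "xyz": [0.001, 0, 0], "grip": 235},
    {"rot": [0, 0, 0], "xyz": [0.0015, 0, 0], "grip": 235}
  ]
}}

```text
clock: 14.07
tool_pos: [0.4427, 0.0111, 0.1264]
eef_rot: [-0.01, 1.0, 0.0, 0.0]
contact_force: [3.9, -0.5, -2.1]
opening: 0.148
finger_force: 40.0
```

Call:
{"method": "carry_out", "body": {
  "plan": [
    {"rot": [0, 0, 0], "xyz": [0.0005, 0, 0], "grip": 235},
    {"rot": [0, 0, 0], "xyz": [0.001, 0, 0], "grip": 235},
    {"rot": [0, 0, 0], "xyz": [0.0015, 0, 0], "grip": 235}
  ]
}}

```text
clock: 14.32
tool_pos: [0.4412, 0.0111, 0.1264]
eef_rot: [-0.01, 1.0, 0.0, 0.0]
contact_force: [4.6, -0.0, -1.9]
opening: 0.146
finger_force: 40.0
```

Call:
{"method": "carry_out", "body": {
  "plan": [
    {"rot": [0, 0, 0], "xyz": [0.0005, 0, 0], "grip": 235},
    {"rot": [0, 0, 0], "xyz": [0.001, 0, 0], "grip": 235},
    {"rot": [0, 0, 0], "xyz": [0.0015, 0, 0], "grip": 235}
  ]
}}

```text
clock: 14.57
tool_pos: [0.4397, 0.0111, 0.1264]
eef_rot: [-0.01, 1.0, 0.0, 0.0]
contact_force: [4.2, -0.8, -2.4]
opening: 0.146
finger_force: 40.0
```

Call:
{"method": "carry_out", "body": {
  "plan": [
    {"rot": [0, 0, 0], "xyz": [0.0005, 0, 0], "grip": 235},
    {"rot": [0, 0, 0], "xyz": [0.001, 0, 0], "grip": 235},
    {"rot": [0, 0, 0], "xyz": [0.0016, 0, 0], "grip": 235}
  ]
}}

```text
clock: 14.82
tool_pos: [0.4382, 0.011, 0.1264]
eef_rot: [-0.01, 1.0, 0.0, 0.0]
contact_force: [3.8, -0.4, -2.4]
opening: 0.142
finger_force: 40.0
```

Call:
{"method": "carry_out", "body": {
  "plan": [
    {"rot": [0, 0, 0], "xyz": [0.0005, 0, 0], "grip": 235},
    {"rot": [0, 0, 0], "xyz": [0.001, 0, 0], "grip": 235},
    {"rot": [0, 0, 0], "xyz": [0.0016, 0, 0], "grip": 235}
  ]
}}

```text
clock: 15.07
tool_pos: [0.4375, 0.0112, 0.1265]
eef_rot: [-0.01, 1.0, 0.0, 0.001]
contact_force: [7.3, -0.2, -2.0]
opening: 0.146
finger_force: 39.9
```

The stop is found: the force rises to 7.3 N while the tool lags its command. I build up to 13 N in small steps.

Call:
{"method": "carry_out", "body": {
  "plan": [
    {"rot": [0, 0, 0], "xyz": [0.0004, 0, 0], "grip": 235},
    {"rot": [0, 0, 0], "xyz": [0.0008, 0, 0], "grip": 235},
    {"rot": [0, 0, 0], "xyz": [0.0008, 0, 0], "grip": 235}
  ]
}}

```text
clock: 15.32
tool_pos: [0.4375, 0.0113, 0.1267]
eef_rot: [-0.01, 1.0, 0.0, 0.002]
contact_force: [6.8, 0.3, -2.4]
opening: 0.147
finger_force: 39.9
```

Call:
{"method": "carry_out", "body": {
  "plan": [
    {"rot": [0, 0, 0], "xyz": [0.0004, 0, 0], "grip": 235},
    {"rot": [0, 0, 0], "xyz": [0.0008, 0, 0], "grip": 235},
    {"rot": [0, 0, 0], "xyz": [0.0008, 0, 0], "grip": 235}
  ]
}}

```text
clock: 15.57
tool_pos: [0.4376, 0.0114, 0.1268]
eef_rot: [-0.01, 1.0, 0.001, 0.002]
contact_force: [6.9, 0.2, -3.6]
opening: 0.148
finger_force: 39.9
```

```bash
python3 -c "
from h import *
show();print(R.from_quat(r.get_state()['eef_rot']).as_matrix().round(4))"
```

```text
15.57 pos [0.4376 0.0114 0.1268] F [ 6.89  0.24 -3.62] M [-0.047 -1.598 -0.007] open 0.148 ff 39.9 q [-0.02  0.62 -0.17  2.2   0.3   0.34  1.14]
[[-0.9998 -0.02    0.0049]
 [-0.02    0.9998  0.0012]
 [-0.0049  0.0011 -1.    ]]
```

Call:
{"method": "carry_out", "body": {
  "plan": [
    {"rot": [0, 0, 0], "xyz": [0.0005, 0, 0], "grip": 235},
    {"rot": [0, 0, 0], "xyz": [0.001, 0, 0], "grip": 235},
    {"rot": [0, 0, 0], "xyz": [0.001, 0, 0], "grip": 235},
    {"rot": [0, 0, 0], "xyz": [0.001, 0, 0], "grip": 235}
  ]
}}

```text
clock: 15.9
tool_pos: [0.4376, 0.0116, 0.1269]
eef_rot: [-0.01, 1.0, 0.001, 0.003]
contact_force: [9.1, 0.2, -3.2]
opening: 0.147
finger_force: 39.9
```

Run:
```python
from h import *
import cv2
show();print(R.from_quat(r.get_state()['eef_rot']).as_matrix().round(4))
a=r.snapshot('top')[:,:,::-1]; cv2.imwrite('pics/t8.png',a)
c=a[120:215,265:305].astype(int); m=(c[:,:,2]>110)&(c[:,:,2]>2.2*c[:,:,1])&(c[:,:,2]>2.2*c[:,:,0]); ys,xs=np.nonzero(m); print(len(ys),ys.mean()+120,xs.min()+265,xs.max()+265) if len(ys) else print('none')
b=r.snapshot('side')[:,:,::-1]
f=lambda i:cv2.resize(i,None,fx=5,fy=5,interpolation=cv2.INTER_CUBIC)
cv2.imwrite('pics/g8.png',np.hstack([f(a[120:235,245:325]),f(b[105:220,258:338])]))
```

```text
15.9 pos [0.4376 0.0116 0.1269] F [ 9.06  0.19 -3.21] M [ 0.057 -1.93  -0.063] open 0.147 ff 39.9 q [-0.02  0.62 -0.17  2.2   0.3   0.33  1.14]
[[-0.9998 -0.0199  0.0067]
 [-0.0199  0.9998  0.0017]
 [-0.0068  0.0015 -1.    ]]
25 189.07999999999998 278 290
```

View pics/g8.png

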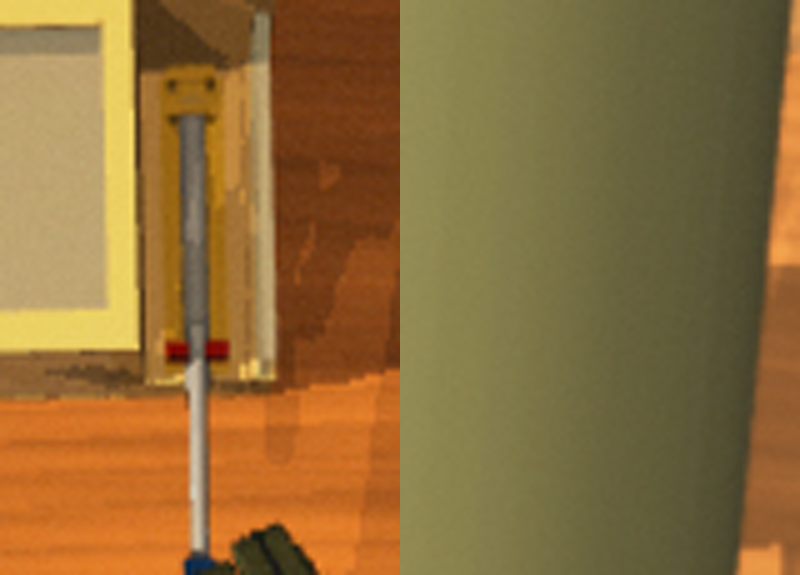

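The picture shows the shaft over the tab at (195,350), drawn about 35 mm and clear of the bay's sides. The force is 9 N and rises by about 2 N/mm, so I go on up to 13 N.

Call:
{"method": "carry_out", "body": {
  "plan": [
    {"rot": [0, 0, 0], "xyz": [0.0005, 0, 0], "grip": 235},
    {"rot": [0, 0, 0], "xyz": [0.001, 0, 0], "grip": 235},
    {"rot": [0, 0, 0], "xyz": [0.0012, 0, 0], "grip": 235},
    {"rot": [0, 0, 0], "xyz": [0.0012, 0, 0], "grip": 235}
  ]
}}

```text
clock: 16.33
tool_pos: [0.4376, 0.0118, 0.1271]
eef_rot: [-0.01, 1.0, 0.001, 0.005]
contact_force: [10.7, -0.8, -3.3]
opening: 0.148
finger_force: 39.9
```

Call:
{"method": "carry_out", "body": {
  "plan": [
    {"rot": [0, 0, 0], "xyz": [0.0005, 0, 0], "grip": 235},
    {"rot": [0, 0, 0], "xyz": [0.001, 0, 0], "grip": 235},
    {"rot": [0, 0, 0], "xyz": [0.0012, 0, 0], "grip": 235},
    {"rot": [0, 0, 0], "xyz": [0.0012, 0, 0], "grip": 235}
  ]
}}

```text
clock: 16.67
tool_pos: [0.4376, 0.0119, 0.1272]
eef_rot: [-0.01, 1.0, 0.001, 0.006]
contact_force: [12.9, -1.0, -4.1]
opening: 0.149
finger_force: 39.9
```

Call:
{"method": "carry_out", "body": {
  "plan": [
    {"rot": [0, 0, 0], "xyz": [0.0001, 0, 0], "grip": 235},
    {"rot": [0, 0, 0], "xyz": [0.0001, 0, 0], "grip": 235},
    {"rot": [0, 0, 0], "xyz": [0.0001, 0, 0], "grip": 235},
    {"rot": [0, 0, 0], "xyz": [0.0001, 0, 0], "grip": 235}
  ]
}}

```text
clock: 17.0
tool_pos: [0.4376, 0.0119, 0.1272]
eef_rot: [-0.01, 1.0, 0.001, 0.006]
contact_force: [13.0, -0.8, -3.4]
opening: 0.145
finger_force: 39.9
```

```bash
python3 -c "
from h import *
show()"
```

```text
17.0 pos [0.4376 0.0119 0.1272] F [12.98 -0.77 -3.43] M [-0.011 -2.597 -0.138] open 0.145 ff 39.9 q [-0.02  0.62 -0.17  2.21  0.3   0.33  1.14]
```

Call:
{"method": "carry_out", "body": {
  "plan": [
    {"rot": [0, 0, 0], "xyz": [0, 0, 0], "grip": 235},
    {"rot": [0, 0, 0], "xyz": [0, 0, 0], "grip": 235},
    {"rot": [0, 0, 0], "xyz": [0, 0, 0], "grip": 235},
    {"rot": [0, 0, 0], "xyz": [0, 0, 0], "grip": 235},
    {"rot": [0, 0, 0], "xyz": [0, 0, 0], "grip": 235},
    {"rot": [0, 0, 0], "xyz": [0, 0, 0], "grip": 235},
    {"rot": [0, 0, 0], "xyz": [0, 0, 0], "grip": 235},
    {"rot": [0, 0, 0], "xyz": [0, 0, 0], "grip": 235}
  ]
}}

```text
clock: 17.67
tool_pos: [0.4376, 0.0119, 0.1272]
eef_rot: [-0.01, 1.0, 0.001, 0.006]
contact_force: [13.2, -0.7, -4.9]
opening: 0.146
finger_force: 39.9
```

Call:
{"method": "carry_out", "body": {
  "plan": [
    {"rot": [0, 0, 0], "xyz": [0, 0, 0], "grip": 235},
    {"rot": [0, 0, 0], "xyz": [0, 0, 0], "grip": 235},
    {"rot": [0, 0, 0], "xyz": [0, 0, 0], "grip": 235},
    {"rot": [0, 0, 0], "xyz": [0, 0, 0], "grip": 235},
    {"rot": [0, 0, 0], "xyz": [0, 0, 0], "grip": 235},
    {"rot": [0, 0, 0], "xyz": [0, 0, 0], "grip": 235},
    {"rot": [0, 0, 0], "xyz": [0, 0, 0], "grip": 235},
    {"rot": [0, 0, 0], "xyz": [0, 0, 0], "grip": 235}
  ]
}}

```text
clock: 18.33
tool_pos: [0.4376, 0.012, 0.1272]
eef_rot: [-0.01, 1.0, 0.001, 0.006]
contact_force: [12.5, -0.7, -3.9]
opening: 0.15
finger_force: 39.9
```

Call:
{"method": "carry_out", "body": {
  "plan": [
    {"rot": [0, 0, 0], "xyz": [-0.001, 0, 0], "grip": 235},
    {"rot": [0, 0, 0], "xyz": [-0.002, 0, 0], "grip": 235},
    {"rot": [0, 0, 0], "xyz": [-0.0035, 0, 0], "grip": 235},
    {"rot": [0, 0, 0], "xyz": [-0.005, 0, 0], "grip": 235},
    {"rot": [0, 0, 0], "xyz": [-0.0065, 0, 0], "grip": 235},
    {"rot": [0, 0, 0], "xyz": [-0.0085, 0, 0], "grip": 235},
    {"rot": [0, 0, 0], "xyz": [-0.0105, 0, 0], "grip": 235},
    {"rot": [0, 0, 0], "xyz": [-0.0105, 0, 0], "grip": 235}
  ]
}}

```text
clock: 19.0
tool_pos: [0.4406, 0.0109, 0.1261]
eef_rot: [-0.01, 1.0, -0.0, -0.001]
contact_force: [-0.2, -0.3, -1.2]
opening: 0.145
finger_force: 40.0
```

Run:
```python
from h import *
import cv2
show(); a=r.snapshot('top')[:,:,::-1]; cv2.imwrite('pics/t9.png',a)
c=a[120:215,265:305].astype(int); m=(c[:,:,2]>110)&(c[:,:,2]>2.2*c[:,:,1])&(c[:,:,2]>2.2*c[:,:,0]); ys,xs=np.nonzero(m); print(len(ys),ys.mean()+120,xs.min()+265,xs.max()+265)
```

```text
19.0 pos [0.4406 0.0109 0.1261] F [-0.24 -0.26 -1.18] M [0.042 0.054 0.037] open 0.145 ff 40.0 q [-0.02  0.62 -0.18  2.19  0.3   0.35  1.15]
27 189.25925925925924 278 290
```

Call:
{"method": "carry_out", "body": {
  "plan": [
    {"rot": [0, 0, 0], "xyz": [-0.002, 0, 0], "grip": 235},
    {"rot": [0, 0, 0], "xyz": [-0.003, 0, -0.003], "grip": 235},
    {"rot": [0, 0, 0], "xyz": [-0.003, 0, -0.01], "grip": 235},
    {"rot": [0, 0, 0], "xyz": [-0.003, 0, -0.02], "grip": 235},
    {"rot": [0, 0, 0], "xyz": [-0.003, 0, -0.03], "grip": 235},
    {"rot": [0, 0, 0], "xyz": [-0.003, 0, -0.04], "grip": 235},
    {"rot": [0, 0, 0], "xyz": [-0.003, 0, -0.055], "grip": 235},
    {"rot": [0, 0, 0], "xyz": [-0.003, 0, -0.075], "grip": 235}
  ]
}}

```text
clock: 19.72
tool_pos: [0.4439, 0.0111, 0.2019]
eef_rot: [-0.01, 1.0, -0.0, -0.001]
contact_force: [0.9, -0.8, -0.3]
opening: 0.149
finger_force: 40.0
```

Call:
{"method": "carry_out", "body": {
  "plan": [
    {"rot": [0, 0, 0], "xyz": [0, 0, -0.02], "grip": 235},
    {"rot": [0, 0, 0], "xyz": [0, 0, -0.04], "grip": 235},
    {"rot": [0, 0, 0], "xyz": [0, 0, -0.06], "grip": 235},
    {"rot": [0, 0, 0], "xyz": [0, 0, -0.075], "grip": 235},
    {"rot": [0, 0, 0], "xyz": [0, 0, -0.085], "grip": 235},
    {"rot": [0, 0, 0], "xyz": [0, 0, -0.085], "grip": 235},
    {"rot": [0, 0, 0], "xyz": [0, 0, -0.085], "grip": 235}
  ]
}}

```text
clock: 20.3
tool_pos: [0.4449, 0.0111, 0.2869]
eef_rot: [-0.01, 1.0, 0.0, 0.001]
contact_force: [0.6, 0.1, -1.3]
opening: 0.148
finger_force: 40.0
```

Run:
```python
from h import *
import cv2
show(); a=r.snapshot('top')[:,:,::-1]; cv2.imwrite('pics/t10.png',a)
c=a[120:215,265:305].astype(int); m=(c[:,:,2]>110)&(c[:,:,2]>2.2*c[:,:,1])&(c[:,:,2]>2.2*c[:,:,0]); ys,xs=np.nonzero(m); print(len(ys),ys.mean()+120,xs.min()+265,xs.max()+265)
s=r.get_state(); T=R.from_quat(s['eef_rot'])
print(delta((.4483,-.336,.285),-3.6))
for pit in(-3,0,3):
  d=R.from_euler('zy',[1.2,-pit],degrees=True); p=np.array(s['tool_pos'])+[-.0007,0,.022]; print(pit,px('top',p+d.apply([.154,0,0])),px('top',p+d.apply([-.06,0,.0])))
c=a[140:240,262:310].astype(int); m=(c.min(2)>120)&(c.max(2)-c.min(2)<45); ys,xs=np.nonzero(m)
for y in range(ys.min(),ys.max()+1,4):print(y+140,xs[ys==y]+262)
```

```text
20.3 pos [0.4449 0.0111 0.2869] F [ 0.63  0.11 -1.28] M [ 0.072  0.028 -0.017] open 0.148 ff 40.0 q [ 0.09  0.36 -0.31  1.97  0.15  0.83  1.29]
28 189.21428571428572 278 290
(array([ 0.0031, -0.347 ,  0.0013]), array([-0.0001, -0.0006,  0.083 ]))
-3 (np.float64(284.22122027102324), np.float64(169.9921241548776)) (np.float64(285.9555909299426), np.float64(287.42738165204264))
0 (np.float64(284.2534713233169), np.float64(169.22520376096324)) (np.float64(285.93591000090726), np.float64(287.2655427960165))
3 (np.float64(284.28479183263323), np.float64(168.67365485530905)) (np.float64(285.9169807315444), np.float64(287.01298093302904))
170 [284]
174 [283 284 285]
178 [283 284]
182 [283 284]
186 [283 285]
190 [283 284 285]
194 [283 284 285]
198 [283 285]
202 [284 285]
206 [284 285]
210 [284 285]
214 [285]
218 [284 285]
222 [284 285]
```

The bolt has stayed drawn and the rod has not slipped along the grip. I carry it back over the rest.

Call:
{"method": "carry_out", "body": {
  "plan": [
    {"rot": [0, 0, 0], "xyz": [0, -0.03, 0], "grip": 235},
    {"rot": [0, 0, 0], "xyz": [0, -0.065, 0], "grip": 235},
    {"rot": [0, 0, 0.02], "xyz": [0, -0.104, 0], "grip": 235},
    {"rot": [0, 0, 0.04], "xyz": [0, -0.143, 0], "grip": 235},
    {"rot": [0, 0, 0.06], "xyz": [0.002, -0.182, 0], "grip": 235},
    {"rot": [0, 0, 0.083], "xyz": [0.003, -0.221, 0], "grip": 235},
    {"rot": [0, 0, 0.083], "xyz": [0.003, -0.26, 0], "grip": 235},
    {"rot": [0, 0, 0.083], "xyz": [0.003, -0.29, 0], "grip": 235}
  ]
}}

```text
clock: 21.02
tool_pos: [0.4462, -0.2822, 0.2852]
eef_rot: [0.033, 0.999, -0.0, -0.001]
contact_force: [1.5, -0.2, -1.1]
opening: 0.145
finger_force: 40.0
```

```bash
python3 -c "
from h import *
show();print(delta((.4489,-.3358,.1),-3.6))"
```

```text
21.02 pos [ 0.4462 -0.2822  0.2852] F [ 1.5  -0.21 -1.1 ] M [ 0.03  -0.047  0.062] open 0.145 ff 40.0 q [ 0.63  0.48 -0.23  1.76  0.14  0.93  1.84]
(array([-0.0066, -0.0532,  0.1852]), array([-0.0003, -0.0025, -0.0028]))
```

Call:
{"method": "carry_out", "body": {
  "plan": [
    {"rot": [0, 0, 0], "xyz": [-0.003, -0.03, 0.01], "grip": 235},
    {"rot": [0, 0, 0], "xyz": [-0.006, -0.053, 0.035], "grip": 235},
    {"rot": [0, 0, 0], "xyz": [-0.006, -0.053, 0.07], "grip": 235},
    {"rot": [0, 0, 0], "xyz": [-0.006, -0.053, 0.105], "grip": 235},
    {"rot": [0, 0, 0], "xyz": [-0.006, -0.053, 0.14], "grip": 235},
    {"rot": [0, 0, 0], "xyz": [-0.006, -0.053, 0.17], "grip": 235},
    {"rot": [0, 0, 0], "xyz": [-0.006, -0.053, 0.185], "grip": 235},
    {"rot": [0, 0, 0], "xyz": [-0.006, -0.053, 0.185], "grip": 235}
  ]
}}

```text
clock: 21.68
tool_pos: [0.4473, -0.3299, 0.0969]
eef_rot: [0.031, 1.0, 0.003, -0.004]
contact_force: [0.5, 0.7, 0.2]
opening: 0.149
finger_force: 40.0
```

Run:
```python
from h import *
import cv2
show();print(delta((.4489,-.3358,.058),-3.6))
a=r.snapshot('top')[:,:,::-1]; cv2.imwrite('pics/t11.png',a)
s=r.get_state()
for pit in(-4,0,4):
  d=R.from_euler('zy',[-3.6,-pit],degrees=True); p=np.array(s['tool_pos'])+[-.0007,0,.022]; print(pit,*[np.round(px('top',p+d.apply(v)),1) for v in([.154,0,0],[.1,0,0],[-.06,0,.008])])
c=a[150:300,405:470].astype(int); m=(c.min(2)>110)&(c.max(2)-c.min(2)<50)
ys,xs=np.nonzero(m)
for y in range(ys.min(),ys.max()+1,5):print(y+150,xs[ys==y]+405)
m=(c[:,:,0]>80)&(c[:,:,0]>1.5*c[:,:,2]);ys,xs=np.nonzero(m)
for y in sorted(set(ys))[-4:]:print('blue',y+150,xs[ys==y]+405)
```

```text
21.68 pos [ 0.4473 -0.3299  0.0969] F [0.46 0.69 0.2 ] M [0.065 0.07  0.018] open 0.149 ff 40.0 q [ 0.65  0.77 -0.17  1.87  0.23  0.53  1.84]
(array([-0.0023, -0.006 ,  0.0388]), array([ 0.0048, -0.0085,  0.0007]))
-4 [438.5 181.9] [438.  205.2] [437.8 276.3]
0 [440.2 181.1] [439.1 204.8] [437.1 276.5]
4 [441.9 180.7] [440.2 204.7] [436.5 276.5]
183 [438 439 440]
188 [438 439]
193 [438 439]
198 [438 439]
203 [437 438 439]
208 [437 438 439]
213 [437 438 439]
218 [437 438]
blue 273 [434 435 436 437 438 439]
blue 274 [435 436 437 438 439]
blue 275 [434 435 436 437 438 439]
blue 276 [434 435 436 437 438 439]
```

Call:
{"method": "carry_out", "body": {
  "plan": [
    {"rot": [0, 0, 0], "xyz": [-0.001, -0.003, 0.005], "grip": 235},
    {"rot": [0, 0, 0], "xyz": [-0.001, -0.003, 0.015], "grip": 235},
    {"rot": [0, 0, 0], "xyz": [-0.001, -0.003, 0.025], "grip": 235},
    {"rot": [0, 0, 0], "xyz": [-0.001, -0.003, 0.035], "grip": 235},
    {"rot": [0, 0, 0], "xyz": [-0.001, -0.003, 0.035], "grip": 235},
    {"rot": [0, 0, 0], "xyz": [-0.001, -0.003, 0.035], "grip": 235},
    {"rot": [0, 0, 0], "xyz": [-0.001, -0.003, 0.035], "grip": 235}
  ]
}}

```text
clock: 22.32
tool_pos: [0.4515, -0.3352, 0.0665]
eef_rot: [0.031, 1.0, -0.0, 0.0]
contact_force: [0.0, 0.5, 0.5]
opening: 0.146
finger_force: 40.0
```

Run:
```python
from h import *
import cv2
show();print(delta((.4489,-.3358,.0345),-3.6))
a=r.snapshot('top')[:,:,::-1]; cv2.imwrite('pics/t12.png',a)
s=r.get_state()
for pit in(-4,0,4):
  d=R.from_euler('zy',[-3.6,-pit],degrees=True); p=np.array(s['tool_pos'])+[-.0007,0,.022]; print(pit,*[np.round(px('top',p+d.apply(v)),1) for v in([.154,0,0],[.1,0,0],[-.06,0,.008])])
for n in('t12','top0'):
  a=cv2.imread(f'pics/{n}.png')
  c=a[150:300,405:470].astype(int); m=(c.min(2)>110)&(c.max(2)-c.min(2)<50)
  ys,xs=np.nonzero(m); print(n,ys.min()+150,np.polyfit(ys+150,xs+405,1),np.polyval(np.polyfit(ys+150,xs+405,1),[187,207]))
  m=(c[:,:,0]>80)&(c[:,:,0]>1.5*c[:,:,2]);ys,xs=np.nonzero(m)
  for y in sorted(set(ys))[-2:]:print('blue',y+150,xs[ys==y]+405)
```

```text
22.32 pos [ 0.4515 -0.3352  0.0665] F [0.01 0.45 0.48] M [0.031 0.016 0.031] open 0.146 ff 40.0 q [ 0.64  0.82 -0.15  1.87  0.24  0.46  1.83]
(array([ 0.0025, -0.0008,  0.032 ]), array([-0.    ,  0.0002,  0.0002]))
-4 [435.4 182.3] [434.9 204.9] [434.6 273.7]
0 [437.  181.6] [436.  204.6] [434.  273.9]
4 [438.7 181.2] [437.1 204.4] [433.4 273.9]
t12 183 [-4.13767735e-02  4.44319279e+02] [436.58182207 435.7542866 ]
blue 272 [431 432 433 434 435 436 437]
blue 273 [432 433 434 435 436 437]
top0 186 [-5.48275869e-02  4.42554157e+02] [432.3013978  431.20484606]
blue 272 [426 427 428 429 430 431]
blue 273 [426 427 428 429 430]
```

The rod is level and aligned with the rest, so I set it down.

Call:
{"method": "carry_out", "body": {
  "plan": [
    {"rot": [0, 0, 0], "xyz": [0.001, -0.001, 0.007], "grip": 235},
    {"rot": [0, 0, 0], "xyz": [0.002, -0.001, 0.014], "grip": 235},
    {"rot": [0, 0, 0], "xyz": [0.0025, -0.001, 0.02], "grip": 235},
    {"rot": [0, 0, 0], "xyz": [0.0025, -0.001, 0.025], "grip": 235},
    {"rot": [0, 0, 0], "xyz": [0.0025, -0.001, 0.028], "grip": 235},
    {"rot": [0, 0, 0], "xyz": [0.0025, -0.001, 0.03], "grip": 235},
    {"rot": [0, 0, 0], "xyz": [0.0025, -0.001, 0.031], "grip": 235},
    {"rot": [0, 0, 0], "xyz": [0.0025, -0.001, 0.031], "grip": 235}
  ]
}}

```text
clock: 23.03
tool_pos: [0.4488, -0.3359, 0.0352]
eef_rot: [0.031, 1.0, 0.0, -0.0]
contact_force: [0.1, -0.1, -1.8]
opening: 0.147
finger_force: 40.0
```

```bash
python3 -c "
from h import *
show();print(delta((.4489,-.3358,.0335),-3.6))"
```

```text
23.03 pos [ 0.4488 -0.3359  0.0352] F [ 0.11 -0.14 -1.8 ] M [ 0.026  0.029 -0.017] open 0.147 ff 40.0 q [ 0.64  0.88 -0.13  1.89  0.26  0.39  1.82]
(array([-0.0001,  0.0001,  0.0017]), array([ 0.0002, -0.0001,  0.0001]))
```

Call:
{"method": "carry_out", "body": {
  "plan": [
    {"rot": [0, 0, 0], "xyz": [0, 0, 0.001], "grip": 235},
    {"rot": [0, 0, 0], "xyz": [0, 0, 0.0018], "grip": 235},
    {"rot": [0, 0, 0], "xyz": [0, 0, 0.0018], "grip": 235}
  ],
  "squeeze": 10
}}

```text
clock: 23.28
tool_pos: [0.4488, -0.336, 0.0336]
eef_rot: [0.031, 1.0, -0.0, 0.0]
contact_force: [-0.6, 0.3, -0.2]
opening: 0.154
finger_force: 10.0
```

Call:
{"method": "carry_out", "body": {
  "plan": [
    {"rot": [0, 0, 0], "xyz": [0, 0, 0], "grip": 205},
    {"rot": [0, 0, 0], "xyz": [0, 0, 0], "grip": 190},
    {"rot": [0, 0, 0], "xyz": [0, 0, 0], "grip": 170},
    {"rot": [0, 0, 0], "xyz": [0, 0, 0], "grip": 140},
    {"rot": [0, 0, 0], "xyz": [0, 0, 0], "grip": 130},
    {"rot": [0, 0, 0], "xyz": [0, 0, 0], "grip": 130},
    {"rot": [0, 0, 0], "xyz": [0, 0, 0], "grip": 130}
  ]
}}

```text
clock: 23.87
tool_pos: [0.4488, -0.336, 0.0336]
eef_rot: [0.031, 1.0, 0.0, 0.0]
contact_force: [-0.8, -0.6, 0.7]
opening: 0.493
finger_force: 0.0
```

Call:
{"method": "carry_out", "body": {
  "plan": [
    {"rot": [0, 0, 0], "xyz": [0, 0, -0.01], "grip": 130},
    {"rot": [0, 0, 0], "xyz": [0, 0, -0.03], "grip": 130},
    {"rot": [0, 0, 0], "xyz": [0, 0, -0.06], "grip": 130},
    {"rot": [0, 0, 0], "xyz": [0, 0, -0.1], "grip": 130},
    {"rot": [0, 0, 0], "xyz": [0, 0, -0.14], "grip": 130},
    {"rot": [0, 0, 0], "xyz": [0, 0, -0.18], "grip": 130},
    {"rot": [0, 0, 0], "xyz": [0, 0, -0.22], "grip": 130},
    {"rot": [0, 0, 0], "xyz": [0, 0, -0.25], "grip": 130}
  ]
}}

```text
clock: 24.53
tool_pos: [0.4492, -0.3362, 0.288]
eef_rot: [0.031, 1.0, -0.001, 0.002]
contact_force: [0.5, -0.7, -0.5]
opening: 0.493
finger_force: 0.0
```

Call:
{"method": "carry_out", "body": {
  "plan": [
    {"rot": [0, 0, 0], "xyz": [0, 0.03, 0], "grip": 130},
    {"rot": [0, 0, 0], "xyz": [0, 0.065, 0], "grip": 130},
    {"rot": [0, 0, 0], "xyz": [0, 0.1, 0], "grip": 130},
    {"rot": [0, 0, 0], "xyz": [0, 0.135, 0], "grip": 130},
    {"rot": [0, 0, 0], "xyz": [0, 0.17, 0], "grip": 130},
    {"rot": [0, 0, 0], "xyz": [0, 0.19, 0], "grip": 130},
    {"rot": [0, 0, 0], "xyz": [0, 0.2, 0], "grip": 130},
    {"rot": [0, 0, 0], "xyz": [0, 0.2, 0], "grip": 130}
  ]
}}

```text
clock: 25.2
tool_pos: [0.4615, -0.1342, 0.2843]
eef_rot: [0.029, 1.0, 0.0, 0.0]
contact_force: [0.7, -1.2, 0.2]
opening: 0.491
finger_force: 0.0
```

Run:
```python
from h import *
import cv2
show()
a=r.snapshot('top')[:,:,::-1]; cv2.imwrite('pics/t13.png',a)
for n in('t13','top0'):
  a=cv2.imread(f'pics/{n}.png')
  c=a[150:300,405:470].astype(int); m=(c.min(2)>110)&(c.max(2)-c.min(2)<50)
  ys,xs=np.nonzero(m); print(n,ys.min()+150,np.polyval(np.polyfit(ys+150,xs+405,1),[187,207]))
  m=(c[:,:,0]>80)&(c[:,:,0]>1.5*c[:,:,2]);ys,xs=np.nonzero(m)
  print('blue',xs.mean()+405,ys.mean()+150,ys.min()+150,ys.max()+150,len(ys))
```

```text
25.2 pos [ 0.4615 -0.1342  0.2843] F [ 0.73 -1.24  0.21] M [ 0.06   0.016 -0.001] open 0.491 ff 0.0 q [ 0.37  0.41 -0.26  1.89  0.14  0.86  1.55]
t13 186 [433.06534987 431.97594187]<stdin>:10: RuntimeWarning: Mean of empty slice.
  ret = ret.dtype.type(ret / rcount)
Traceback (most recent call last):
ValueError: zero-size array to reduction operation minimum which has no identity
```

View pics/t13.png

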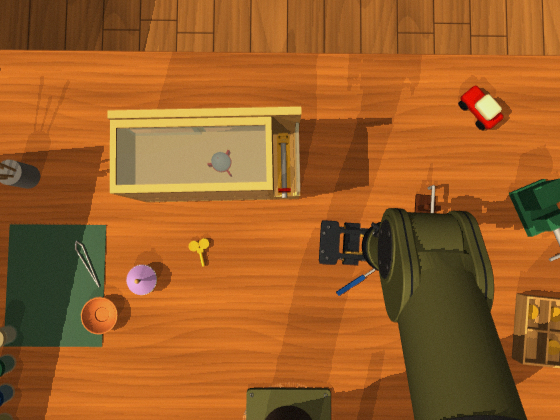

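The picture shows the bolt drawn (tab at (284,190)), toys and key as before, and the rod back in its rest with its hook end at (433,187). The arm hides the handle, so I move aside for one numeric check.

Call:
{"method": "carry_out", "body": {
  "plan": [
    {"rot": [0, 0, 0], "xyz": [0.002, 0.03, 0], "grip": 130},
    {"rot": [0, 0, 0], "xyz": [0.005, 0.065, 0], "grip": 130},
    {"rot": [0, 0, 0], "xyz": [0.01, 0.1, 0], "grip": 130},
    {"rot": [0, 0, 0], "xyz": [0.015, 0.135, 0], "grip": 130},
    {"rot": [0, 0, 0], "xyz": [0.02, 0.17, 0], "grip": 130},
    {"rot": [0, 0, 0], "xyz": [0.02, 0.2, 0], "grip": 130},
    {"rot": [0, 0, 0], "xyz": [0.02, 0.22, 0], "grip": 130},
    {"rot": [0, 0, 0], "xyz": [0.02, 0.22, 0], "grip": 130}
  ]
}}

```text
clock: 25.92
tool_pos: [0.4562, 0.0875, 0.2839]
eef_rot: [0.029, 1.0, 0.001, 0.001]
contact_force: [1.1, -0.0, -0.3]
opening: 0.49
finger_force: 0.0
```

Run:
```python
from h import *
import cv2
show()
for k in('top','side'):cv2.imwrite(f'pics/{k}14.png',r.snapshot(k)[:,:,::-1])
for n in('top14','top0','side14','side0'):
  c=cv2.imread(f'pics/{n}.png')[190:300,405:460].astype(int)
  m=(c[:,:,0]>80)&(c[:,:,0]>1.5*c[:,:,2]);ys,xs=np.nonzero(m)
  print(n,len(ys),*( [xs.mean()+405,ys.mean()+190,ys.min()+190,ys.max()+190] if len(ys) else []))
```

```text
25.92 pos [0.4562 0.0875 0.2839] F [ 1.1  -0.02 -0.28] M [0.028 0.004 0.009] open 0.49 ff 0.0 q [-0.08  0.39 -0.29  1.93  0.15  0.84  1.06]
top14 286 430.02797202797206 251.7762237762238 229 274
top0 266 429.4135338345865 250.37593984962405 228 273
side14 380 437.10526315789474 267.35 243 291
side0 384 436.1223958333333 267.4166666666667 242 291
```

The handle lies within about 2 mm of its first position in both views. I hand the job in.

```bash
python3 -c "
from plant import r
print(r.finish_job())"
```

```text
the job is handed in; nothing more can be done
None
```

I drew the bolt about 35 mm to its stop, held it there at about 13 N for over a second (no force reading above 13.2 N), laid the rod back in its rest within about 2 mm of where it lay, and handed the job in at about 26 s; my first grip on the rod slipped off while it lay in the rest, and I regripped it.

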